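# Hold the centrifuge's rotor collar on the spindle flat for its set screw

### The job

Help me refit the rotor of the little bench centrifuge: lift its lid gently all the way back onto its stop, turn the bare spindle in the middle of the bowl until its flat faces the front (the switch side), then take the loose steel collar from the bench and put it over the spindle with its set screw facing the front, on the flat. Push the collar fully down against its spring washer and finish while holding it there in the gripper, so that I can tighten the screw; leave the other things on the bench alone.

Things in the scene. Friction and masses are not known exactly. Their poses are not given: they have to be found in the camera images.
- mini_centrifuge: Small white bench centrifuge, fixed on the bench, 174 x 156 mm, bowl rim 86 mm high, closed lid top 130 mm. Origin: under its middle on the bench; its -x side is the front (rocker switch, speed knob), +z up. Spindle axis at (7, 0) mm. The bowl is open 128 mm along x, 110 mm along y; a rotor 74 mm across fills its middle, top face 70 mm high.
- mini_centrifuge_lid (a joint): Angle of the clear lid (rad): 0 shut, 1.75 at its open stop, tipped back 10 degrees past upright. A friction hinge: it stays where it is left and takes about 1.2 N at the knob. The lid, 40 mm deep, turns about the line through point lid_hinge along the centrifuge's y axis, its front edge rising; that lower front edge is 145 mm from the hinge line, level with it when shut; upright the lid reaches 240 mm above the bench.
- lid_hinge (a point): Middle of the lid's hinge line, at the back of the centrifuge, 89.5 mm above the bench. Its axes are the centrifuge's.
- lid_grip (a point): Point to pinch on the lid's round grey pull knob: on the knob's axis, in the middle of its head, 17 mm above the lid top, which carries the knob a third of the way back from its front edge. Head 20 mm across, 27 mm tall in all. The point turns with the lid; z points out of the lid's top. With the lid shut it lies 121 mm ahead of the hinge and 58 mm above it.
- spindle_foot (a point): Upright steel drive spindle in the bowl, 17 mm thick, 50 mm tall from the rotor's top face; this point lies there on its axis, 70 mm above the bench, and turns with it, z up. It turns with the rotor. From 14 mm up to its bevelled top (bevel 2.5 mm) one side is cut to a flat, 14 mm wide, 4.5 mm from the axis, facing the point's own -x. Across the flat it is 13 mm thick, elsewhere 17 mm.
- mini_centrifuge_rotor (a joint): Angle of rotor and spindle about the upright axis (rad), anticlockwise from above; 0 when the flat faces the front of the centrifuge. Turns endlessly with a light drag (0.015 N m) and stays where it is left. It starts between 0.7 and 1.5.
- spindle_flat (a point): Middle of the spindle's flat: 4.5 mm from the axis on the -x side of point spindle_foot, 32 mm above the rotor's top face (102 mm above the bench).
- spring_washer (a joint): How far the spring washer round the foot of the spindle is pressed down (m): 0 free, 0.004 fully down. Its top is 12.2 mm above the rotor's top face when free; 2.4 N starts it, 7.2 N presses it fully down. It lifts again if the collar is let go.
- collar: Loose plain steel retaining collar, a ring 38 mm across, 24 mm tall, bore 18.6 mm through, about 0.12 kg, lying flat on the bench. Origin: centre of its underside; z up along the bore. A dark 8 mm set screw goes through its -x side 14 mm above the underside; its point stands 4 mm into the bore, so the collar passes over the spindle only where the screw faces the flat (within about 0.4 rad).
- collar_screw (a point): Outer end of the collar's set screw, standing 3 mm proud of the collar: 22 mm from the bore axis on the collar's -x side, 14 mm above its underside.
- hex_key: Bystander: small dark hex key (L-shaped, 70 x 26 mm) lying in front of the centrifuge.
- timer: Bystander: white lab timer, 66 x 66 x 20 mm.
- petri_2: Bystander: small petri dish, 61 mm across, 15 mm tall.
- stopper_1: Bystander: black rubber stopper, 27 mm across, 24 mm tall.
- pen: Bystander: pen, 145 mm long.
- tape_roll: Bystander: roll of tape lying flat, 103 mm across, 25 mm tall.
Mind the look-alikes: they are no part of the job. Leave any red look-alike of the collar alone.

How it is judged (in metres and radians):
On the way, in this order (a step that is already met when the one before it is completed fails the run):
1. the lid rests back on its stop (value of joint mini_centrifuge_lid above 1.65 rad), for 0.2 s.
2. the bare spindle's flat faces the front (y of spindle_flat in the frame of mini_centrifuge between -0.0011 and 0.0011 m and x of spindle_flat in the frame of mini_centrifuge below 0.006 m and distance between collar and spindle_foot above 0.08 m), for 0.2 s.
At the end, for the whole second after the job is handed in: The lid is on its stop (within 0.1 rad); the spindle's flat and the collar's set screw both face the front within about 17 degrees; the collar is on the spindle, upright, still and pressed down on its washer (at least 2.5 of the 4 mm), and the fingers are still gripping it (value of joint mini_centrifuge_lid above 1.65 rad and y of spindle_flat in the frame of mini_centrifuge between -0.0013 and 0.0013 m and x of spindle_flat in the frame of mini_centrifuge below 0.006 m and y of collar_screw in the frame of mini_centrifuge between -0.0065 and 0.0065 m and x of collar_screw in the frame of mini_centrifuge below -0.01 m and horizontal distance between collar and spindle_foot below 0.003 m and angle between collar's own z axis and vertical below 0.12 rad and value of joint spring_washer above 0.0025 m and linear speed of collar below 0.02 m/s and contact force between the fingers and collar above 3 N); the arm keeps its last pose, push and grip.
It fails at once if the lid is flung or dropped (faster than 2.5 rad/s) (velocity of joint mini_centrifuge_lid above 2.5 rad/s or velocity of joint mini_centrifuge_lid below -2.5 rad/s).
It fails at once if a bystander is pushed more than 3 cm (distance of any of hex_key, timer, petri_2, stopper_1, pen, tape_roll from where it was at the start of the episode above 0.03 m).
It also fails if it takes over 72 s, if anything falls off the work surface, if the arm or the gripper's body presses on something with over 40 N, if the wrist force passes 120 N, or if a joint passes its speed limit or range.

### The arm

A 6-joint arm with a two-finger parallel gripper is mounted at the origin on a cart in front of the work surface, level with it; the furniture and walls round the work are solid. World frame = base frame: x ahead of the robot, y to its left, z up, the work surface at z = 0. Lengths are in m, angles in degrees, forces in N, time in s.
With the tool pointing down it reaches from about 0.375 to 0.9 m from the base axis. Payload 3.1 kg.
Tool frame: the origin (TCP) lies between the finger pads; the fingertips stand 11 mm ahead of it and the grasp point (between the pads) lies 8 mm behind it; z points along the fingers, y is the line along which they close (so a half turn about z gives the same grasp; the last joint's range is limited). The gripper opens to 87 mm and grips with 3 to 60 N. Pads are 19 mm wide; open, the fingers measure 117 mm over their backs; the gripper's body (75 mm by 190 mm) begins 51 mm behind the grasp point.
Start: joints at [-86.087, 30.224, 82.088, -0, 67.689, -10.227], TCP at [0.153, -0.606, 0.234] pointing down, gripper open.
Joint ranges: [-176.69, 176.69], [-43.24, 126.21], [12.49, 139.97], [-82, 262], [0, 151.66], [-163.58, 163.58]. Speed limits (degrees/s): [159.86, 159.86, 180, 180, 180, 180].

### API

Orientations are given as a 3x3 rotation matrix whose columns are the frame's x, y, z axes.
In Python, from rig import bot, viewer, workorder, nets gives the robot as it stands. The module is installed in compiled form; this text tells all that it offers.
- The arm moves only by the tool move_arm, never from a script. Its argument "increments" is a list of rows, each a list of 7 numbers: the shift along the tool's x, y, z normalised to -1 to 1, where 1 is 0.3 m, then the turn, a rotation vector about the tool's x, y, z normalised to -1 to 1, where 1 is pi rad, then the opening, from 0 (shut) to 1 (fully open). In form: [[tx, ty, tz, wx, wy, wz, grip], ...]. A call has 1 to 10 rows; each row is the pose to reach, as a shift and turn from the pose commanded when the call began, along the tool's axes at that moment, turning the shorter way round; what a row does not reach only later rows make up. A row lasts 1/12 s, in which the tool goes at most 41.7 mm and 7.16 degrees, less where a joint would pass 70% of its speed; a pose out of reach is approached as far as the arm can. A call with a number of a shift or a turn outside -1 to 1 is refused whole. A call with a gripper value outside its range is refused whole. The fingers move at their own pace and stop on an object; the grip force is fixed at half the most. Time passes only in rows, so rows that repeat a pose let the fingers close. It gives the time, the measured TCP pose, the force, the opening and the grip force at its end, in the units of the state.
- bot.read_state(): the state, without advancing time (a new reading comes with each control period).
- viewer.capture(name): name is "side" or "top" or "wrist"; returns a dict with "image" (400x640x3 uint8, blue, green, red), "K" (3x3 intrinsics, pixels), "eye" and "orientation" of the camera in the world. Camera axes: x right, y up, looking along -z (the intrinsics and any distortion apply to the point x, -y, -z); pixel columns grow to the right and rows downward; lengths in m; the calibration is good to about 2 mm. The wrist camera is an equidistant fisheye: a pixel r from the principal point sees the ray r / f radians off the axis. A picture is of the moment at which its call begins. There is no depth.
- workorder.hand_in(): hands the job in; it is judged then, once.
Trained networks look in the newest picture that a camera, given by its name, has taken for a name from the list of things; names that differ only in an ending like _2 or _b are one class to them, and where a whole thing is asked for, a point or a joint stands for the part that bears it (a point fixed in the world has none). Each returns a list of dicts, best first, with "conf" (0 to 1); they miss things now and then, are a little off and sometimes report something else, mostly with a low value. They report only what shows in the picture. A call takes as long as a camera call. They do not tell look-alikes from the thing itself.
- nets.find_in(camera, thing): "location" ([column, row] in pixels, amid what is visible of it).
The state is a dict: "time_s": time; "joint_positions": joint angles; "qvel": joint speeds; "tau": joint torques, N m; "position": TCP position; "tcp_rot": TCP orientation; "force": force on the tool from outside, world axes, zero at the start; "moment": the same for the moment, N m; "opening": opening from 0.0 (shut) to 1.0 (fully open); "grasp_force": force on a finger pad.
Only numpy, scipy, OpenCV 4.12 (cv2) and the standard library are available. Lean on these libraries where they do the work, as an engineer would, in place of code of your own. Each camera call takes 0.05 s, during which the arm holds its last target. There are 200 camera calls.

## Working session

There is one attempt and no reset: what is moved stays moved. The work goes in short steps, Python scripts to look and compute and a tool call to move; the robot and the scene stay as the last step left them, time stands still between calls to the robot, and variables do not carry over. Pictures are saved under pics/ and viewed, at most 10 in all, crops included, and the job is handed in when it is done.

Besides the shell and the picture viewer there is one more tool, called after "Request:" as a command line: name --pt "numbers of a row" for each row, then --argument value for the rest. move_arm: Moves the arm, as the interface text tells. Its arguments: {"type":"object","properties":{"increments":{"type":"array"}},"required":["increments"]}

```bash
mkdir -p pics; cat > h.py <<'E'
import numpy as np, cv2
from rig import bot, viewer, workorder, nets
def cap(n,f=None):
    c=viewer.capture(n)
    if f: cv2.imwrite('pics/'+f,c['image'])
    return c
def ray(c,uv,fish=False):
    K=c['K'];x=(uv[0]-K[0,2])/K[0,0];y=(uv[1]-K[1,2])/K[1,1]
    if fish:
        r=np.hypot(x,y);s=np.sin(r)/r if r>1e-9 else 1
        d=np.array([x*s,-y*s,-np.cos(r)])
    else: d=np.array([x,-y,-1.])
    return np.array(c['orientation'])@d
def onz(c,uv,z,fish=False):
    d=ray(c,uv,fish);e=np.array(c['eye']);return e+d*(z-e[2])/d[2]
def proj(c,p,fish=False):
    q=np.array(c['orientation']).T@(np.array(p)-np.array(c['eye']));x,y,z=q[0],-q[1],-q[2]
    if fish:
        r=np.hypot(x,y);t=np.arctan2(r,z);x,y=x/r*t,y/r*t
    else: x,y=x/z,y/z
    return c['K'][:2,:2]@[x,y]+c['K'][:2,2]
E
python3 - <<'E'
from h import *
np.set_printoptions(precision=4,suppress=True)
s=bot.read_state();print(s['time_s'],s['position'],s['tcp_rot'],s['opening'])
a=[]
for n in ("top","side","wrist"):
    c=cap(n);a.append(c);print(n,c['K'],c['eye'],c['orientation'])
    for t in ("mini_centrifuge","lid_grip","spindle_foot","spindle_flat","lid_hinge","collar","collar_screw","hex_key","timer","petri_2","stopper_1","pen","tape_roll"):
        try: print(n,t,[(np.round(d['location'],0).tolist(),round(d['conf'],2)) for d in nets.find_in(n,t)][:4])
        except Exception as e: print(t,e)
    cv2.imwrite(f'pics/{n}0.png',c['image'])
E
```

```text
0.0 [ 0.1527 -0.6053  0.2326] [[ 0.9697  0.2443 -0.0002]
 [ 0.2443 -0.9697  0.0021]
 [ 0.0004 -0.0021 -1.    ]] 0.9987172749824086
top [[376.7114   0.     323.8495]
 [  0.     376.7114 205.2806]
 [  0.       0.       1.    ]] [ 0.3954 -0.0162  1.2655] [[ 0.0026  0.9917 -0.1289]
 [-1.      0.0024 -0.0018]
 [-0.0015  0.1289  0.9917]]
top mini_centrifuge [([340.0, 211.0], 0.86), ([342.0, 207.0], 0.16)]
top lid_grip [([344.0, 206.0], 0.6), ([343.0, 212.0], 0.45)]
top spindle_foot []
top spindle_flat []
top lid_hinge [([344.0, 213.0], 0.94), ([278.0, 262.0], 0.31)]
top collar [([220.0, 208.0], 0.65), ([234.0, 232.0], 0.6), ([254.0, 230.0], 0.39)]
top collar_screw []
top hex_key [([281.0, 261.0], 0.36)]
top timer [([279.0, 261.0], 0.82)]
top petri_2 [([345.0, 208.0], 0.69), ([385.0, 166.0], 0.56)]
top stopper_1 [([434.0, 174.0], 0.51)]
top pen [([388.0, 238.0], 0.55), ([282.0, 258.0], 0.18)]
top tape_roll [([436.0, 177.0], 0.8), ([386.0, 233.0], 0.28)]
side [[438.4643   0.     316.6634]
 [  0.     438.4643 201.2217]
 [  0.       0.       1.    ]] [0.0418 0.8899 0.8602] [[-0.8871  0.263  -0
[... 358 characters left out ...]
78.0, 304.0], 0.78), ([245.0, 306.0], 0.67), ([293.0, 285.0], 0.5)]
side hex_key []
side timer []
side petri_2 [([292.0, 178.0], 0.38), ([278.0, 308.0], 0.33)]
side stopper_1 []
side pen [([368.0, 200.0], 0.53)]
side tape_roll [([330.0, 171.0], 0.81)]
wrist [[309.7069   0.     318.6991]
 [  0.     309.7069 198.5166]
 [  0.       0.       1.    ]] [ 0.2339 -0.5858  0.3851] [[ 0.2432  0.9249  0.2921]
 [-0.97    0.2319  0.0732]
 [ 0.     -0.3011  0.9536]]
wrist mini_centrifuge []
wrist lid_grip []
wrist spindle_foot []
wrist spindle_flat []
wrist lid_hinge []
wrist collar []
wrist collar_screw []
wrist hex_key []
wrist timer []
wrist petri_2 []
wrist stopper_1 []
wrist pen []
wrist tape_roll []
```

```bash
python3 - <<'E'
import cv2,numpy as np
t=cv2.imread('pics/top0.png')[110:310,190:460];s=cv2.imread('pics/side0.png')[130:340,200:440]
t=cv2.resize(t,(800,593),interpolation=cv2.INTER_CUBIC);cv2.imwrite('pics/t.png',t)
s=cv2.resize(s,(685,600),interpolation=cv2.INTER_CUBIC);cv2.imwrite('pics/s.png',s)
E
```

```text
(no output)
```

View pics/t.png

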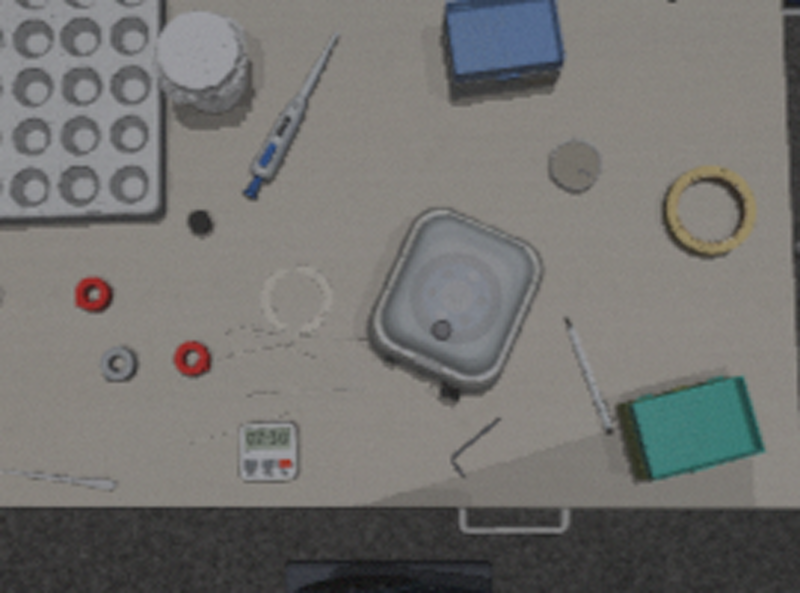

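View pics/s.png

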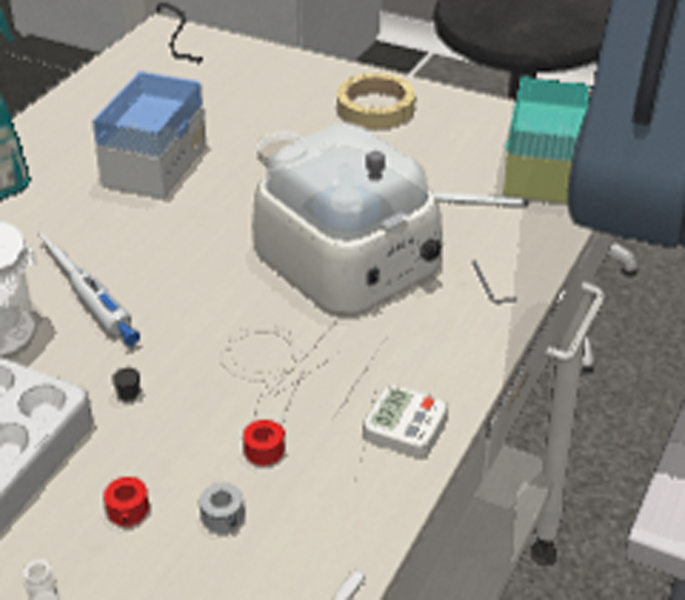

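```bash
cat >> h.py <<'E'
def tri(ps):
    A=np.zeros((3,3));b=np.zeros(3)
    for c,uv,f in ps:
        d=ray(c,uv,f);d/=np.linalg.norm(d);M=np.eye(3)-np.outer(d,d);A+=M;b+=M@np.array(c['eye'])
    return np.linalg.solve(A,b)
E
python3 - <<'E'
from h import *
np.set_printoptions(precision=4,suppress=True)
T=cap('top');S=cap('side')
t=lambda u,v:(190+u/2.963,110+v/2.965)
s=lambda u,v:(200+u/2.854,130+v/2.857)
k=tri([(T,t(441,329),0),(S,s(375,163),0)]);print('knob',k,onz(T,t(441,329),.1475),onz(S,s(375,163),.1475))
print('collar',tri([(T,t(119,364),0),(S,s(222,505),0)]),onz(T,t(119,364),.024),onz(S,s(221,496),.024))
print('frontknob,rocker',tri([(T,t(450,395),0),(S,s(430,249),0)]),tri([(T,t(390,357),0),(S,s(373,276),0)]))
# fit lower rim? project centrifuge box corners for yaw guess
ti=cv2.imread('pics/t.png');si=cv2.imread('pics/s.png')
for yaw,col in ((-21,(0,0,255)),(-28,(0,255,0))):
    a=np.radians(yaw);R=np.array([[np.cos(a),-np.sin(a),0],[np.sin(a),np.cos(a),0],[0,0,1]])
    # hinge assumed x=+70 -> knob at x=-51
    o=np.array([k[0],k[1],0])-R@[-.047,0,0]
    print(yaw,o)
    for z in (0.0,.086):
        P=[o+R@[x,y,z] for x,y in ((-.087,-.078),(-.087,.078),(.087,.078),(.087,-.078))]
        for im,c,off,sc in ((ti,T,(190,110),2.963),(si,S,(200,130),2.855)):
            q=np.array([(proj(c,p)-off)*sc for p in P]).astype(int);cv2.polylines(im,[q],True,col,1)
cv2.imwrite('pics/ov.png',np.hstack([ti[150:450,300:600],cv2.resize(si,(685,600))[80:380,200:500]]))
E
```

```text
knob [ 0.4951 -0.0584  0.1456] [ 0.4937 -0.0589  0.1475] [ 0.4953 -0.0555  0.1475]
collar [0.4671 0.2979 0.0137] [0.4647 0.2944 0.024 ] [0.4698 0.2977 0.024 ]
frontknob,rocker [ 0.4339 -0.071   0.0475] [ 0.4724 -0.0068  0.0441]
-21 [ 0.539  -0.0753  0.    ]
-28 [ 0.5366 -0.0805  0.    ]
```

View pics/ov.png

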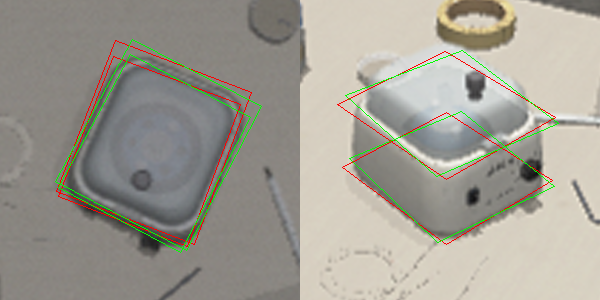

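```bash
cat >> h.py <<'E'
from scipy.spatial.transform import Rotation as Ro
def Rd(yaw,tilt=0):
    """tool x at world yaw (deg), z down; tilt (deg) about tool y"""
    a=np.radians(yaw);x=np.array([np.cos(a),np.sin(a),0]);z=np.array([0,0,-1.])
    return np.column_stack([x,np.cross(z,x),z])@Ro.from_euler('y',tilt,degrees=True).as_matrix()
def row(p,R,base=None):
    s=bot.read_state() if base is None else base
    R0=np.array(s['tcp_rot']);d=R0.T@(np.array(p)-s['position'])/.3
    w=Ro.from_matrix(R0.T@R).as_rotvec()/np.pi
    return np.round(np.r_[d,w],4).tolist()
def st():
    s=bot.read_state();R=np.array(s['tcp_rot']);print(round(s['time_s'],2),'p',np.round(s['position'],4),'yaw',np.round(np.degrees(np.arctan2(R[1,0],R[0,0])),1),'z',np.round(R[:,2],3),'F',np.round(s['force'],1),'op',round(s['opening'],3),'gf',np.round(s['grasp_force'],1),'q',np.round(s['joint_positions'],0))
E
python3 -c "
from h import *
st();print(row([.495,-.0575,.26],Rd(153)))"
```

```text
2.2 p [ 0.1527 -0.606   0.2335] yaw 14.1 z [ 0.  0. -1.] F [ 1.  -0.1  0.3] op 1.0 gf 0.0 q [-86.  30.  82.   0.  68. -10.]
[1.553, -1.4943, -0.0881, 0.0, -0.0, -0.7714]
```

Request:
move_arm --pt "0.78 -0.75 -0.09 0 0 -0.386 1" --pt "0.78 -0.75 -0.09 0 0 -0.386 1" --pt "0.78 -0.75 -0.09 0 0 -0.386 1" --pt "0.78 -0.75 -0.09 0 0 -0.386 1" --pt "0.78 -0.75 -0.09 0 0 -0.386 1" --pt "0.78 -0.75 -0.09 0 0 -0.386 1" --pt "0.78 -0.75 -0.09 0 0 -0.386 1" --pt "0.78 -0.75 -0.09 0 0 -0.386 1" --pt "0.78 -0.75 -0.09 0 0 -0.386 1" --pt "0.78 -0.75 -0.09 0 0 -0.386 1"

```text
time_s: 3.03
position: [0.3257, -0.3285, 0.2611]
tcp_rot: [[0.101, 0.995, 0.0], [0.995, -0.101, -0.001], [-0.0, 0.0, -1.0]]
force: [-0.1, -0.0, 0.2]
opening: 0.997
grasp_force: 0.0
```

```bash
python3 -c "
from h import *
st();print(row([.495,-.0575,.26],Rd(153)))"
```

```text
3.03 p [ 0.3257 -0.3285  0.2611] yaw 84.2 z [ 0.    -0.001 -1.   ] F [-0.1 -0.   0.2] op 0.997 gf 0.0 q [-59.  16. 103.   0.  62. -53.]
[0.956, 0.4699, 0.0034, 0.0, 0.0002, -0.3823]
```

Request:
move_arm --pt "0.95 0.47 0 0 0 -0.383 1" --pt "0.95 0.47 0 0 0 -0.383 1" --pt "0.95 0.47 0 0 0 -0.383 1" --pt "0.95 0.47 0 0 0 -0.383 1" --pt "0.95 0.47 0 0 0 -0.383 1" --pt "0.95 0.47 0 0 0 -0.383 1" --pt "0.95 0.47 0 0 0 -0.383 1" --pt "0.95 0.47 0 0 0 -0.383 1" --pt "0.95 0.47 0 0 0 -0.383 1" --pt "0.95 0.47 0 0 0 -0.383 1"

```text
time_s: 3.87
position: [0.4973, -0.0613, 0.2606]
tcp_rot: [[-0.892, 0.452, 0.001], [0.452, 0.892, -0.0], [-0.001, 0.0, -1.0]]
force: [-0.2, -0.2, -0.6]
opening: 0.996
grasp_force: 0.0
```

```bash
python3 - <<'E'
from h import *
st();c=cap('wrist','w1.png')
print(np.round(c['eye'],4),np.round(proj(c,[.495,-.0575,.1475],True)))
cv2.imwrite('pics/w1b.png',cv2.resize(c['image'],(800,500),interpolation=cv2.INTER_CUBIC))
import pickle;pickle.dump(c,open('w1.pkl','wb'))
E
```

```text
3.87 p [ 0.4973 -0.0613  0.2606] yaw 153.1 z [ 0.001 -0.    -1.   ] F [-0.2 -0.2 -0.6] op 0.996 gf 0.0 q [-20.  19.  98.   0.  64. -83.]
[ 0.4227 -0.0236  0.4121] [321. 194.]
```

View pics/w1b.png

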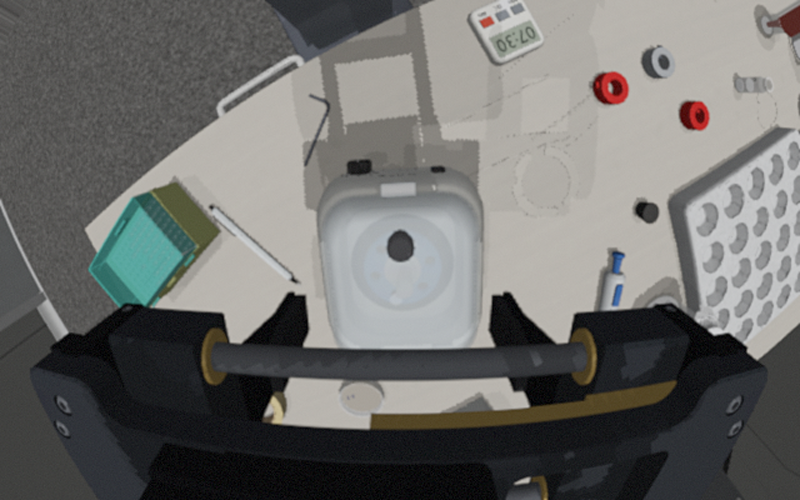

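```bash
python3 - <<'E'
from h import *
import pickle
c=pickle.load(open('w1.pkl','rb'))
p=lambda u,v,z:onz(c,(u/1.25,v/1.25),z,True)
print('knob',p(400,245,.152),'spindle',p(397,297,.120),'latch',p(398,188,.1),'sides',p(482,215,.088),p(319,215,.088),p(480,320,.088),p(327,320,.088))
E
```

```text
knob [ 0.49530814 -0.05891901  0.152     ] spindle [ 0.54341066 -0.08590689  0.12      ] latch [ 0.46581782 -0.04548182  0.1       ] sides [0.52113897 0.00846127 0.088     ] [ 0.45684853 -0.11797611  0.088     ] [ 0.61536756 -0.03312592  0.088     ] [ 0.54848299 -0.16383308  0.088     ]
```

Request:
move_arm --pt "0.012 0.006 0.12 0 0 0 0.6" --pt "0.012 0.006 0.25 0 0 0 0.6" --pt "0.012 0.006 0.34 0 0 0 0.5" --pt "0.012 0.006 0.381 0 0 0 0.4" --pt "0.012 0.006 0.381 0 0 0 0" --pt "0.012 0.006 0.381 0 0 0 0" --pt "0.012 0.006 0.381 0 0 0 0" --pt "0.012 0.006 0.381 0 0 0 0" --pt "0.012 0.006 0.381 0 0 0 0" --pt "0.012 0.006 0.381 0 0 0 0"

```text
time_s: 4.75
position: [0.4946, -0.0601, 0.1472]
tcp_rot: [[-0.887, 0.461, 0.002], [0.461, 0.887, -0.001], [-0.002, 0.0, -1.0]]
force: [-0.2, -0.3, 0.3]
opening: 0.325
grasp_force: 0.0
```

```bash
python3 - <<'E'
from h import *
st()
s=bot.read_state()
# lid arc: grasp point relative to hinge in lid plane
yaw=-27;a=np.radians(yaw);X=np.array([np.cos(a),np.sin(a),0]);Z=np.array([0,0,1.])
R0=np.array(s['tcp_rot']);g0=s['position']-R0[:,2]*.008
H=g0+X*.121;H[2]=.0895;h0=g0[2]-.0895
print('g',g0,'H',H)
for th in range(0,101,5):
    t=np.radians(th);g=H+(-X*np.cos(t)+Z*np.sin(t))*.121+(X*np.sin(t)+Z*np.cos(t))*h0
    tilt=th*.25
    # lid front rises: tool z rotates toward -X
    z=-Z*np.cos(np.radians(tilt))-X*np.sin(np.radians(tilt))
    R=Rd(153,0);ax=np.cross(z,-Z);R=Ro.from_rotvec(np.cross(-Z,z)/max(1e-9,np.linalg.norm(np.cross(-Z,z)))*np.radians(tilt)).as_matrix()@R
    print(th,row(g+R[:,2]*.008,R))
E
```

```text
4.75 p [ 0.4946 -0.0601  0.1472] yaw 152.5 z [ 0.002 -0.001 -1.   ] F [-0.2 -0.3  0.3] op 0.325 gf 0.0 q [-20.  28. 105.  -0.  47. -82.]
g [ 0.49459774 -0.0600848   0.15523218] H [ 0.60240953 -0.11501765  0.0895    ]
0 [0.0001, -0.0, -0.0, 0.0001, 0.0007, -0.0025]
5 [-0.0201, 0.0002, -0.0343, 0.0001, 0.0076, -0.0025]
10 [-0.0431, 0.0004, -0.0666, 0.0001, 0.0146, -0.0025]
15 [-0.0689, 0.0006, -0.0968, 0.0002, 0.0215, -0.0025]
20 [-0.0971, 0.0008, -0.1246, 0.0002, 0.0284, -0.0025]
25 [-0.1277, 0.001, -0.1498, 0.0002, 0.0354, -0.0025]
30 [-0.1604, 0.0013, -0.1722, 0.0002, 0.0423, -0.0025]
35 [-0.1949, 0.0016, -0.1916, 0.0003, 0.0493, -0.0025]
40 [-0.2309, 0.0019, -0.2079, 0.0003, 0.0562, -0.0025]
45 [-0.2683, 0.0022, -0.221, 0.0003, 0.0632, -0.0025]
50 [-0.3066, 0.0025, -0.2307, 0.0004, 0.0701, -0.0025]
55 [-0.3456, 0.0028, -0.237, 0.0004, 0.0771, -0.0025]
60 [-0.385, 0.0031, -0.2398, 0.0004, 0.084, -0.0025]
65 [-0.4244, 0.0034, -0.2392, 0.0004, 0.0909, -0.0025]
70 [-0.4637, 0.0037, -0.2351, 0.0005, 0.0979, -0.0025]
75 [-0.5024, 0.004, -0.2276, 0.0005, 0.1048, -0.0025]
80 [-0.5403, 0.0043, -0.2166, 0.0005, 0.1118, -0.0025]
85 [-0.5771, 0.0046, -0.2024, 0.0005, 0.1187, -0.0025]
90 [-0.6125, 0.0049, -0.185, 0.0006, 0.1257, -0.0025]
95 [-0.6463, 0.0051, -0.1645, 0.0006, 0.1326, -0.0025]
100 [-0.6781, 0.0054, -0.1411, 0.0006, 0.1396, -0.0025]
```

Request:
move_arm --pt "0 0 0 0 0 0 0" --pt "0 0 0 0 0 0 0" --pt "0 0 0 0 0 0 0" --pt "0 0 0 0 0 0 0"

```text
time_s: 5.08
position: [0.495, -0.059, 0.1469]
tcp_rot: [[-0.887, 0.462, 0.002], [0.462, 0.887, 0.001], [-0.001, 0.002, -1.0]]
force: [1.1, 3.8, 2.7]
opening: 0.216
grasp_force: 30.0
```

Request:
move_arm --pt "-0.01 0 -0.017 0 0.004 0 0" --pt "-0.03 0 -0.05 0 0.011 0 0" --pt "-0.056 0 -0.082 0 0.018 0 0" --pt "-0.083 0 -0.111 0 0.025 0 0" --pt "-0.112 0 -0.137 0 0.032 0 0" --pt "-0.144 0 -0.161 0 0.039 0 0" --pt "-0.178 0 -0.182 0 0.046 0 0" --pt "-0.213 0 -0.2 0 0.053 0 0" --pt "-0.25 0 -0.2145 0 0.06 0 0" --pt "-0.25 0 -0.2145 0 0.06 0 0"

```text
time_s: 5.92
position: [0.5624, -0.0893, 0.2134]
tcp_rot: [[-0.871, 0.462, -0.165], [0.452, 0.887, 0.098], [0.192, 0.011, -0.981]]
force: [0.7, 14.9, 13.8]
opening: 0.215
grasp_force: 30.0
```

```bash
cat >lid.py <<'E'
from h import *
st();yaw=-27;a=np.radians(yaw);X=np.array([np.cos(a),np.sin(a),0]);Z=np.array([0,0,1.])
H=np.array([.6026,-.1142,.0895]);h0=.0657
s=bot.read_state();R0=np.array(s['tcp_rot']);g=s['position']-R0[:,2]*.008-H
print('lid angle est',np.degrees(np.arctan2(g[2],-g@X)-np.arctan2(h0,.121)),'r',np.hypot(g[2],g@X),np.hypot(h0,.121))
for th in range(45,103,5):
    t=np.radians(th);g=H+(-X*np.cos(t)+Z*np.sin(t))*.121+(X*np.sin(t)+Z*np.cos(t))*h0
    ti=np.radians(th*.25);R=Ro.from_rotvec(np.cross(-Z,-X)*ti).as_matrix()@Rd(153)
    print(th,row(g+R[:,2]*.008,R))
E
python3 lid.py
```

```text
5.92 p [ 0.5624 -0.0893  0.2134] yaw 152.6 z [-0.165  0.098 -0.981] F [ 0.7 14.9 13.8] op 0.215 gf 30.0 q [-21.  32.  84.   2.  75. -84.]
lid angle est 42.40386250683406 r 0.13941883052526693 0.13768620119677932
45 [-0.0211, -0.013, -0.0052, 0.004, 0.001, -0.0023]
50 [-0.0568, -0.0125, -0.0222, 0.004, 0.008, -0.0022]
55 [-0.0938, -0.0121, -0.0359, 0.004, 0.0149, -0.0022]
60 [-0.1319, -0.0117, -0.0464, 0.0041, 0.0218, -0.0021]
65 [-0.1708, -0.0113, -0.0534, 0.0041, 0.0288, -0.0021]
70 [-0.2101, -0.011, -0.057, 0.0041, 0.0357, -0.0021]
75 [-0.2495, -0.0107, -0.0571, 0.0041, 0.0427, -0.002]
80 [-0.2888, -0.0105, -0.0538, 0.0042, 0.0496, -0.002]
85 [-0.3277, -0.0103, -0.0469, 0.0042, 0.0566, -0.0019]
90 [-0.3658, -0.0101, -0.0367, 0.0042, 0.0635, -0.0019]
95 [-0.4029, -0.01, -0.0232, 0.0042, 0.0705, -0.0018]
100 [-0.4386, -0.01, -0.0065, 0.0043, 0.0774, -0.0018]
```

```bash
cat >lid.py <<'E'
from h import *
st();yaw=-24;a=np.radians(yaw);X=np.array([np.cos(a),np.sin(a),0]);Z=np.array([0,0,1.])
k=np.array([.495,-.0587,.0]);H=k+X*.121;H[2]=.0895;h0=.0657;print('H',H)
s=bot.read_state();R0=np.array(s['tcp_rot']);g=s['position']-R0[:,2]*.008-H
print('lid angle est',np.degrees(np.arctan2(g[2],-g@X)-np.arctan2(h0,.121)),'r',np.hypot(g[2],g@X),np.hypot(h0,.121),'lat',np.cross(Z,X)@g)
Rc=Rd(152.5);base=dict(position=np.array([.4946,-.0601,.1472])+Rc@np.array([-.075,0,-.06435]),tcp_rot=Rc@Ro.from_rotvec([0,.06*np.pi,0]).as_matrix())
for th in range(45,103,5):
    t=np.radians(th);g=H+(-X*np.cos(t)+Z*np.sin(t))*.121+(X*np.sin(t)+Z*np.cos(t))*h0
    ti=np.radians(th*.25);R=Ro.from_rotvec(np.cross(-Z,-X)*ti).as_matrix()@Rd(152.5+min(3.5,(th-45)/10))
    print(th,row(g+R[:,2]*.008,R,base))
E
python3 lid.py
```

```text
5.92 p [ 0.5624 -0.0893  0.2134] yaw 152.6 z [-0.165  0.098 -0.981] F [ 0.7 14.9 13.8] op 0.215 gf 30.0 q [-21.  32.  84.   2.  75. -84.]
H [ 0.605539   -0.10791513  0.0895    ]
lid angle est 42.45667062695619 r 0.13937441902538877 0.13768620119677932 lat -0.000694423170669613
45 [-0.0147, 0.0211, -0.01, 0.0038, 0.0024, 0.0004]
50 [-0.0504, 0.0234, -0.0268, 0.0042, 0.0093, -0.0024]
55 [-0.0874, 0.0258, -0.0404, 0.0045, 0.0163, -0.0051]
60 [-0.1255, 0.0282, -0.0506, 0.0047, 0.0232, -0.0079]
65 [-0.1643, 0.0306, -0.0575, 0.0049, 0.0302, -0.0106]
70 [-0.2035, 0.033, -0.0609, 0.0051, 0.0372, -0.0133]
75 [-0.2429, 0.0354, -0.0608, 0.0052, 0.0441, -0.016]
80 [-0.2821, 0.0377, -0.0572, 0.0052, 0.0511, -0.0188]
85 [-0.3209, 0.04, -0.0502, 0.0054, 0.058, -0.0187]
90 [-0.3589, 0.0421, -0.0398, 0.0056, 0.065, -0.0187]
95 [-0.3959, 0.0442, -0.0261, 0.0058, 0.0719, -0.0186]
100 [-0.4315, 0.0461, -0.0092, 0.006, 0.0789, -0.0186]
```

Request:
move_arm --pt "-0.015 0.021 -0.012 0.004 0.002 0 0" --pt "-0.05 0.023 -0.03 0.004 0.009 -0.002 0" --pt "-0.087 0.026 -0.044 0.004 0.016 -0.005 0" --pt "-0.125 0.028 -0.054 0.005 0.023 -0.008 0" --pt "-0.164 0.031 -0.061 0.005 0.03 -0.011 0" --pt "-0.203 0.033 -0.065 0.005 0.037 -0.013 0" --pt "-0.243 0.035 -0.065 0.005 0.044 -0.016 0" --pt "-0.282 0.038 -0.061 0.005 0.051 -0.019 0" --pt "-0.321 0.04 -0.054 0.005 0.058 -0.019 0" --pt "-0.321 0.04 -0.054 0.005 0.058 -0.019 0"

```text
time_s: 6.75
position: [0.6565, -0.1307, 0.2099]
tcp_rot: [[-0.854, 0.406, -0.324], [0.379, 0.914, 0.146], [0.356, 0.002, -0.935]]
force: [3.5, -1.3, 8.5]
opening: 0.216
grasp_force: 30.0
```

```bash
python3 lid.py | head -3
```

```text
6.75 p [ 0.6565 -0.1307  0.2099] yaw 156.1 z [-0.324  0.146 -0.935] F [ 3.5 -1.3  8.5] op 0.216 gf 30.0 q [-21.  45.  60.   1.  96. -87.]
H [ 0.605539   -0.10791513  0.0895    ]
lid angle est 86.14976563803826 r 0.1406466391668122 0.13768620119677932 lat -9.329417366199428e-05
```

Request:
move_arm --pt "-0.039 0.002 0.003 0 0.007 0 0" --pt "-0.078 0.004 0.011 0 0.014 0 0" --pt "-0.116 0.006 0.02 0 0.021 0 0" --pt "-0.121 0.006 0.023 0 0.021 0 0" --pt "-0.121 0.006 0.023 0 0.021 0 0" --pt "-0.121 0.006 0.023 0 0.021 0 0"

```text
time_s: 7.25
position: [0.6799, -0.141, 0.1943]
tcp_rot: [[-0.826, 0.405, -0.392], [0.368, 0.914, 0.171], [0.428, -0.003, -0.904]]
force: [-6.5, -1.9, 16.9]
opening: 0.215
grasp_force: 30.0
```

```bash
python3 lid.py | head -3
```

```text
7.25 p [ 0.6799 -0.141   0.1943] yaw 156.0 z [-0.392  0.171 -0.904] F [-6.5 -1.9 16.9] op 0.215 gf 30.0 q [-21.  50.  52.   1. 103. -87.]
H [ 0.605539   -0.10791513  0.0895    ]
lid angle est 98.60650560834185 r 0.1405147854043489 0.13768620119677932 lat 4.632063856973017e-05
```

Request:
move_arm --pt "0 0 0 0 0 0 0.6" --pt "0 0 0 0 0 0 0.6" --pt "0 0 0 0 0 0 0.6" --pt "0 0 0 0 0 0 0.6" --pt "0 0 -0.1 0 0 0 0.6" --pt "0 0 -0.2 0 0 0 0.6" --pt "0 0 -0.33 0 0 0 0.6" --pt "0 0 -0.45 0 0 0 0.5" --pt "0 0 -0.45 0 0 0 0.5"

```text
time_s: 8.0
position: [0.7381, -0.1649, 0.3183]
tcp_rot: [[-0.834, 0.406, -0.373], [0.369, 0.914, 0.167], [0.409, 0.002, -0.913]]
force: [0.7, 0.3, 1.9]
opening: 0.53
grasp_force: 0.0
```

```bash
python3 - <<'E'
from h import *
st();print(row([.547,-.082,.30],Rd(156)))
E
```

```text
8.0 p [ 0.7381 -0.1649  0.3183] yaw 156.1 z [-0.373  0.167 -0.913] F [0.7 0.3 1.9] op 0.53 gf 0.0 q [-21.  52.  29.   1. 123. -87.]
[0.6089, -0.0058, 0.3396, 0.0005, -0.1341, 0.0005]
```

Request:
move_arm --pt "0.609 -0.006 0.34 0 -0.134 0 0.5" --pt "0.609 -0.006 0.34 0 -0.134 0 0.5" --pt "0.609 -0.006 0.34 0 -0.134 0 0.5" --pt "0.609 -0.006 0.34 0 -0.134 0 0.5" --pt "0.609 -0.006 0.34 0 -0.134 0 0.5" --pt "0.609 -0.006 0.34 0 -0.134 0 0.5" --pt "0.609 -0.006 0.34 0 -0.134 0 0.5"

```text
time_s: 8.58
position: [0.5336, -0.0755, 0.2944]
tcp_rot: [[-0.915, 0.404, -0.024], [0.404, 0.915, 0.012], [0.027, 0.001, -1.0]]
force: [0.5, -0.3, 0.4]
opening: 0.5
grasp_force: 0.0
```

```bash
python3 - <<'E'
from h import *
st();c=cap('wrist');T=cap('top');S=cap('side')
import pickle;pickle.dump((c,T,S),open('w2.pkl','wb'))
for n in('wrist','top','side'):
  for t in('spindle_foot','spindle_flat'):
    print(n,t,[(np.round(d['location'],1).tolist(),round(d['conf'],2)) for d in nets.find_in(n,t)][:3])
pt=[.547,-.082,.12]
q=proj(c,pt,True);q2=proj(T,pt);q3=proj(S,pt);print(q,q2,q3)
def crop(im,q,h,w,H,W):
    u,v=int(q[0]),int(q[1]);return cv2.resize(im[max(0,v-h):v+h,max(0,u-w):u+w],(W,H),interpolation=cv2.INTER_CUBIC)
cv2.imwrite('pics/w2.png',np.hstack([crop(c['image'],q,60,60,480,480),crop(S['image'],q3,48,32,480,320)]))
E
```

```text
8.58 p [ 0.5336 -0.0755  0.2944] yaw 156.2 z [-0.024  0.012 -1.   ] F [ 0.5 -0.3  0.4] op 0.5 gf 0.0 q [-20.  20.  89.   0.  72. -86.]
wrist spindle_foot [([317.1, 180.5], 0.62)]
wrist spindle_flat [([318.3, 176.0], 0.95)]
top spindle_foot [([340.1, 210.1], 0.75)]
top spindle_flat [([342.8, 212.1], 0.75)]
side spindle_foot [([321.3, 201.6], 0.76), ([361.3, 201.2], 0.72)]
side spindle_flat [([323.2, 200.5], 0.69)]
[318.06267287 197.8885607 ] [345.9860233  204.44654046] [319.71388312 185.87397007]
```

View pics/w2.png

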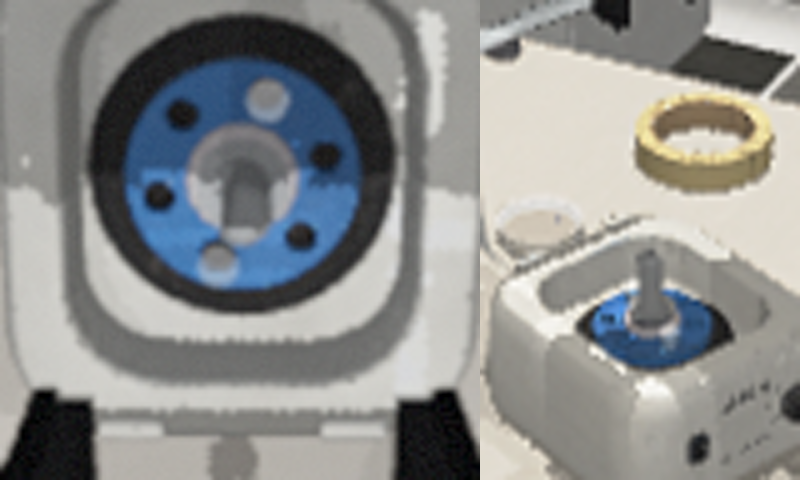

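```bash
python3 - <<'E'
from h import *
import pickle
c,T,S=pickle.load(open('w2.pkl','rb'))
print(tri([(c,(318,195.3),1),(S,(321,188),0)]),onz(c,(318,195.3),.12,1),onz(S,(321,188),.12))
k=np.array([.495,-.0587]);print('on axis from knob',k+.0545*np.array([.9135,-.4067]))
print('washer',onz(c,(258+245/4,137+180/4),.078,1))
print(row([.545,-.081,.17],Rd(156)))
E
```

```text
[ 0.54442485 -0.08207421  0.11342151] [ 0.54426431 -0.08086262  0.12      ] [ 0.53837203 -0.07361301  0.12      ]
on axis from knob [ 0.54478575 -0.08086515]
washer [ 0.54008038 -0.07734726  0.078     ]
[-0.0093, 0.0002, 0.4188, 0.0004, -0.0049, 0.0004]
```

Request:
move_arm --pt "-0.009 0 0.14 0 -0.005 0 0.6" --pt "-0.009 0 0.28 0 -0.005 0 0.6" --pt "-0.009 0 0.419 0 -0.005 0 0.6" --pt "-0.009 0 0.419 0 -0.005 0 0.6" --pt "-0.009 0 0.419 0 -0.005 0 0.6"

```text
time_s: 9.45
position: [0.5426, -0.08, 0.1682]
tcp_rot: [[-0.914, 0.406, -0.005], [0.405, 0.914, 0.003], [0.006, 0.001, -1.0]]
force: [0.5, -0.3, 0.2]
opening: 0.594
grasp_force: 0.0
```

```bash
python3 - <<'E'
from h import *
st();c=cap('wrist')
import pickle;pickle.dump(c,open('w3.pkl','wb'))
q=proj(c,[.5442,-.0809,.11],True);u,v=map(int,q);print(u,v,q)
for z in(.12,.078): print(z,proj(c,[.5442,-.0809,z],True))
im=c['image'][v-40:v+40,u-50:u+50];im=cv2.convertScaleAbs(im,alpha=1.3)
cv2.imwrite('pics/w3.png',cv2.resize(im,(750,600),interpolation=cv2.INTER_CUBIC))
E
```

```text
9.45 p [ 0.5426 -0.08    0.1682] yaw 156.1 z [-0.005  0.003 -1.   ] F [ 0.5 -0.3  0.2] op 0.594 gf 0.0 q [-20.  30.  97.   0.  54. -86.]
318 223 [318.57643163 223.1125056 ]
0.12 [318.59797613 228.42215991]
0.078 [318.51823053 208.71479091]
```

View pics/w3.png

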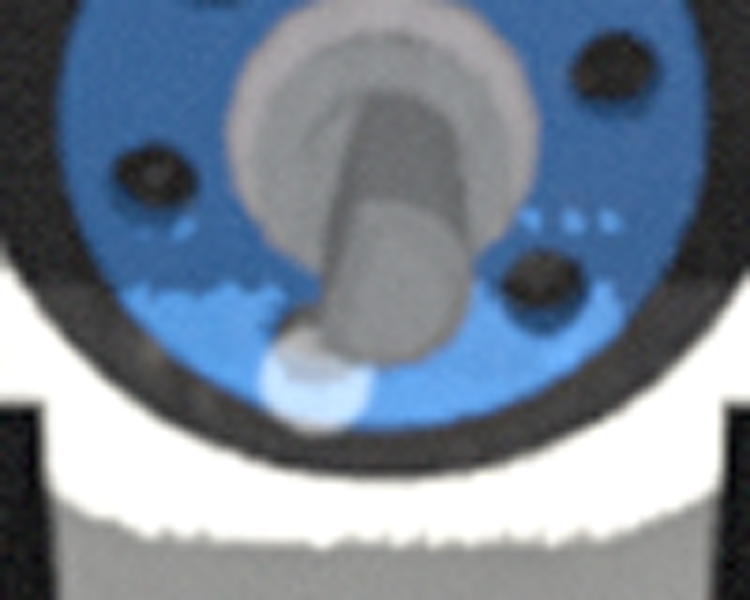

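```bash
python3 - <<'E'
from h import *
import pickle
c=pickle.load(open('w3.pkl','rb'));print(c['eye'])
f=lambda u,v,z:np.round(onz(c,(268+u/7.5,183+v/7.5),z,1),4)
print(f(395,283,.12),f(384,135,.082),'rotor',f(383,200,.070))
st();c=cap('wrist');print(c['eye'])
E
```

```text
[ 0.4669576  -0.04685893  0.32025735]
[ 0.5395 -0.0772  0.12  ] [ 0.5371 -0.0772  0.082 ] rotor [ 0.5477 -0.0819  0.07  ]
9.5 p [ 0.5445 -0.0808  0.1706] yaw 156.1 z [ 0.     0.001 -1.   ] F [0.4 0.  0.7] op 0.602 gf 0.0 q [-20.  29.  96.   0.  54. -86.]
[ 0.46804778 -0.04720605  0.32214177]
```

```bash
python3 - <<'E'
from h import *
print(row([.540,-.0775,.165],Rd(178)),row([.540,-.0775,.108],Rd(178)))
E
```

```text
[0.0219, 0.0034, 0.0235, 0.0003, 0.0013, -0.1217] [0.0226, 0.0031, 0.2135, 0.0003, 0.0013, -0.1217]
```

Request:
move_arm --pt "0.022 0.003 0 0 0 -0.122 0.5" --pt "0.022 0.003 0 0 0 -0.122 0.5" --pt "0.022 0.003 0 0 0 -0.122 0.5" --pt "0.022 0.003 0.05 0 0 -0.122 0.45" --pt "0.022 0.003 0.1 0 0 -0.122 0.4" --pt "0.022 0.003 0.16 0 0 -0.122 0.4" --pt "0.022 0.003 0.207 0 0 -0.122 0.35" --pt "0.022 0.003 0.207 0 0 -0.122 0.35"

```text
time_s: 10.22
position: [0.5389, -0.0771, 0.1091]
tcp_rot: [[-0.999, 0.034, 0.002], [0.034, 0.999, 0.001], [-0.002, 0.001, -1.0]]
force: [-0.9, 0.4, 0.7]
opening: 0.368
grasp_force: 0.0
```

```bash
python3 - <<'E'
from h import *
st();T=cap('side');import pickle;pickle.dump(T,open('s4.pkl','wb'))
E
```

```text
10.22 p [ 0.5389 -0.0771  0.1091] yaw 178.0 z [ 0.002  0.001 -1.   ] F [-0.9  0.4  0.7] op 0.368 gf 0.0 q [ -20.   34.  100.    0.   45. -108.]
```

Request:
move_arm --pt "0 0 0 0 0 0 0" --pt "0 0 0 0 0 0 0" --pt "0 0 0 0 0 0 0" --pt "0 0 0 0 0 0 0" --pt "0 0 0 0 0 0 0"

```text
time_s: 10.68
position: [0.5393, -0.078, 0.1099]
tcp_rot: [[-0.999, 0.034, 0.004], [0.034, 0.999, -0.001], [-0.004, -0.001, -1.0]]
force: [-1.4, -2.9, 7.0]
opening: 0.17
grasp_force: 30.0
```

Request:
move_arm --pt "0 0 0 0 0 0.04 0" --pt "0 0 0 0 0 0.08 0" --pt "0 0 0 0 0 0.12 0" --pt "0 0 0 0 0 0.16 0" --pt "0 0 0 0 0 0.2 0" --pt "0 0 0 0 0 0.235 0" --pt "0 0 0 0 0 0.25 0" --pt "0 0 0 0 0 0.25 0"

```text
time_s: 11.35
position: [0.5397, -0.0781, 0.11]
tcp_rot: [[-0.682, 0.732, 0.005], [0.732, 0.682, -0.002], [-0.004, 0.002, -1.0]]
force: [0.1, -3.6, 6.4]
opening: 0.172
grasp_force: 30.0
```

```bash
python3 - <<'E'
from h import *
st()
E
```

```text
11.35 p [ 0.5397 -0.0781  0.11  ] yaw 133.0 z [ 0.005 -0.002 -1.   ] F [ 0.1 -3.6  6.4] op 0.172 gf 30.0 q [-20.  34. 100.   0.  45. -63.]
```

Request:
move_arm --pt "0 0 0 0 0 0 0.4" --pt "0 0 0 0 0 0 0.4" --pt "0 0 0 0 0 0 0.4" --pt "0 0 0 0 0 -0.211 0.4" --pt "0 0 0 0 0 -0.211 0.4" --pt "0 0 0 0 0 -0.211 0.4" --pt "0 0 0 0 0 -0.211 0.4" --pt "0 0 0 0 0 -0.211 0.4" --pt "0 0 0 0 0 -0.211 0.4" --pt "0 0 0 0 0 -0.211 0.4"

```text
time_s: 12.18
position: [0.5376, -0.0762, 0.1079]
tcp_rot: [[-0.988, 0.155, -0.0], [0.155, 0.988, 0.002], [0.001, 0.002, -1.0]]
force: [0.2, -0.1, 0.2]
opening: 0.397
grasp_force: 0.0
```

```bash
python3 - <<'E'
from h import *
st();c=cap('wrist')
import pickle;pickle.dump(c,open('w5.pkl','wb'))
for z in(.12,.082): print(z,proj(c,[.5397,-.0781,z],True))
q=proj(c,[.5397,-.0781,.11],True);u,v=map(int,q);print(u,v)
im=c['image'][v-40:v+40,u-50:u+50];im=cv2.convertScaleAbs(im,alpha=1.3)
cv2.imwrite('pics/w5.png',cv2.resize(im,(750,600),interpolation=cv2.INTER_CUBIC))
E
```

```text
12.18 p [ 0.5376 -0.0762  0.1079] yaw 171.1 z [-0.     0.002 -1.   ] F [ 0.2 -0.1  0.2] op 0.397 gf 0.0 q [ -20.   35.  100.    0.   45. -101.]
0.12 [316.20207615 273.91397678]
0.082 [316.48775561 242.5885603 ]
316 264
```

View pics/w5.png

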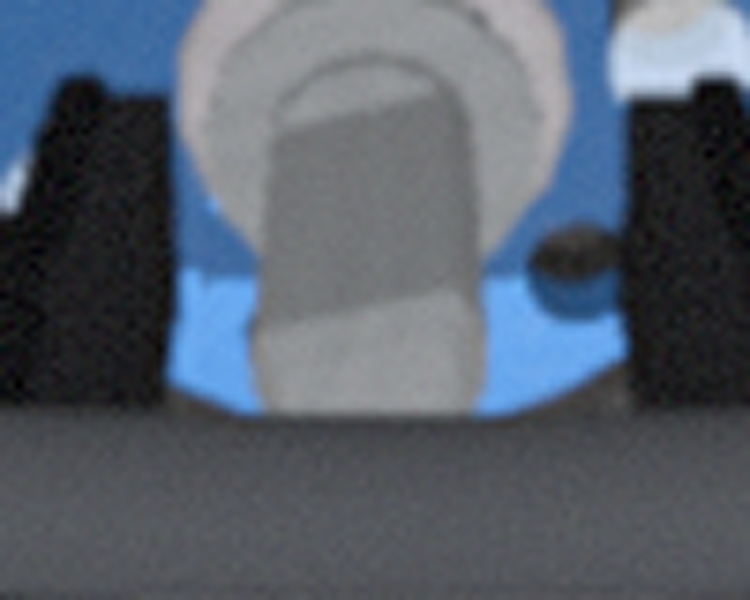

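```bash
python3 - <<'E'
from h import *
import pickle
c=pickle.load(open('w5.pkl','rb'))
f=lambda u,v,z:onz(c,(266+u/7.5,224+v/7.5),z,1)
for a,b,z in(((280,130),(440,93),.084),((270,328),(455,288),.1175)):
    d=f(*b,z)-f(*a,z);n=np.degrees(np.arctan2(d[1],d[0]))
    print(np.linalg.norm(d),n,n+90,n-90,(f(*b,z)+f(*a,z))/2)
st();print(row([.5397,-.0781,.109],Rd(171)))
E
```

```text
0.013775646833215032 95.35790400117841 185.3579040011784 5.357904001178412 [ 0.53596181 -0.07908815  0.084     ]
0.01339463664309272 95.142353202487 185.14235320248702 5.142353202487001 [ 0.53566001 -0.07848357  0.1175    ]
12.23 p [ 0.5376 -0.0763  0.108 ] yaw 171.0 z [-0.     0.002 -1.   ] F [ 0. -0. -1.] op 0.396 gf 0.0 q [ -20.   35.  100.    0.   45. -101.]
[-0.0078, -0.0049, -0.0035, 0.0006, -0.0002, -0.0001]
```

Request:
move_arm --pt "-0.008 -0.005 -0.003 0 0 0 0.2" --pt "-0.008 -0.005 -0.003 0 0 0 0" --pt "-0.008 -0.005 -0.003 0 0 0 0" --pt "-0.008 -0.005 -0.003 0 0 0 0" --pt "-0.008 -0.005 -0.003 0 0 0 0" --pt "-0.008 -0.005 -0.003 0 0 0 0"

```text
time_s: 12.73
position: [0.5401, -0.0787, 0.1091]
tcp_rot: [[-0.988, 0.156, 0.001], [0.156, 0.988, 0.001], [-0.0, 0.001, -1.0]]
force: [-0.4, -1.4, 0.2]
opening: 0.186
grasp_force: 30.0
```

Request:
move_arm --pt "0 0 0 0 0 0.035 0" --pt "0 0 0 0 0 0.07 0" --pt "0 0 0 0 0 0.105 0" --pt "0 0 0 0 0 0.14 0" --pt "0 0 0 0 0 0.162 0" --pt "0 0 0 0 0 0.162 0" --pt "0 0 0 0 0 0.162 0.4" --pt "0 0 0 0 0 0.162 0.4" --pt "0 0 0 0 0 0.162 0.4" --pt "0 0 0 0 0 0.162 0.4"

```text
time_s: 13.57
position: [0.5401, -0.0782, 0.1091]
tcp_rot: [[-0.787, 0.617, 0.001], [0.617, 0.787, 0.002], [0.001, 0.002, -1.0]]
force: [-0.6, 0.6, -0.4]
opening: 0.369
grasp_force: 0.0
```

```bash
python3 - <<'E'
from h import *
st();c=cap('wrist')
import pickle;pickle.dump(c,open('w6.pkl','wb'))
q=proj(c,[.5400,-.0782,.11],True);u,v=map(int,q);print(u,v)
im=c['image'][v-40:v+40,u-50:u+50];im=cv2.convertScaleAbs(im,alpha=1.3)
cv2.imwrite('pics/w6.png',cv2.resize(im,(750,600),interpolation=cv2.INTER_CUBIC))
E
```

```text
13.57 p [ 0.5401 -0.0782  0.1091] yaw 141.9 z [ 0.001  0.002 -1.   ] F [-0.6  0.6 -0.4] op 0.369 gf 0.0 q [-20.  35. 100.   0.  46. -72.]
318 259
```

View pics/w6.png

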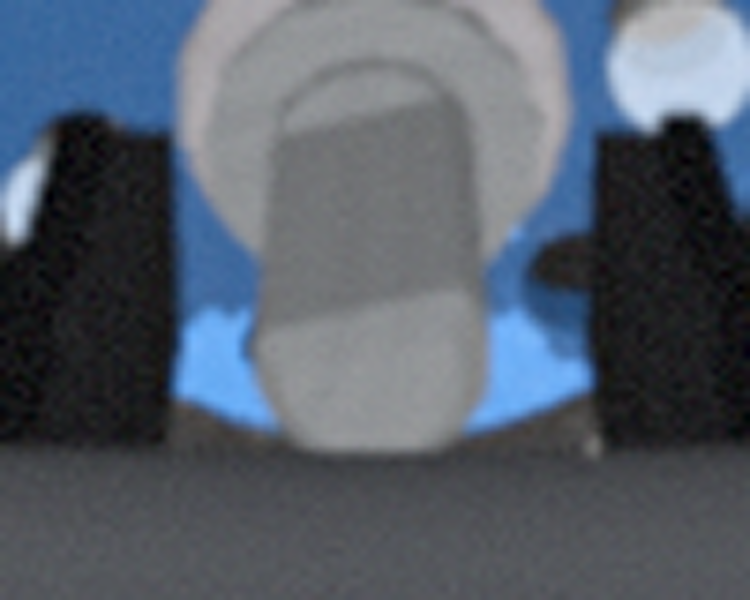

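```bash
python3 - <<'E'
from h import *
print(row([.5401,-.0782,.2],Rd(142)),row([.467,.297,.17],Rd(160)),row([.467,.21,.17],Rd(160)))
E
```

```text
[0.0002, 0.0008, -0.3029, 0.0005, -0.0002, -0.0005] [0.9635, 0.8345, -0.2011, 0.0005, -0.0001, -0.1005] [0.7846, 0.6063, -0.2015, 0.0005, -0.0001, -0.1005]
```

Request:
move_arm --pt "0 0 -0.13 0 0 0 0.6" --pt "0 0 -0.26 0 0 0 0.6" --pt "0.1 0.09 -0.32 0 0 -0.03 0.6" --pt "0.96 0.83 -0.3 0 0 -0.1 0.6" --pt "0.96 0.83 -0.3 0 0 -0.1 0.6" --pt "0.96 0.83 -0.3 0 0 -0.1 0.6" --pt "0.96 0.83 -0.3 0 0 -0.1 0.6" --pt "0.96 0.83 -0.3 0 0 -0.1 0.6" --pt "0.96 0.83 -0.3 0 0 -0.1 0.6" --pt "0.96 0.83 -0.3 0 0 -0.1 0.6"

```text
time_s: 14.45
position: [0.4762, 0.247, 0.2004]
tcp_rot: [[-0.939, 0.344, 0.001], [0.344, 0.939, 0.001], [-0.0, 0.002, -1.0]]
force: [0.4, -0.3, 0.3]
opening: 0.604
grasp_force: 0.0
```

```bash
python3 - <<'E'
from h import *
st();print(row([.467,.297,.17],Rd(160)))
E
```

```text
14.45 p [0.4762 0.247  0.2004] yaw 159.9 z [ 0.001  0.001 -1.   ] F [ 0.4 -0.3  0.3] op 0.604 gf 0.0 q [ 15.  26.  97.   0.  57. -55.]
[0.086, 0.1459, 0.1014, 0.0005, 0.0, -0.0006]
```

Request:
move_arm --pt "0.086 0.146 0.1 0 0 0 0.6" --pt "0.086 0.146 0.1 0 0 0 0.6" --pt "0.086 0.146 0.1 0 0 0 0.6" --pt "0.086 0.146 0.1 0 0 0 0.6"

```text
time_s: 14.78
position: [0.4671, 0.2956, 0.1698]
tcp_rot: [[-0.94, 0.341, -0.001], [0.341, 0.94, 0.0], [0.001, 0.0, -1.0]]
force: [0.2, -0.2, -0.6]
opening: 0.6
grasp_force: 0.0
```

```bash
python3 - <<'E'
from h import *
st();c=cap('wrist')
import pickle;pickle.dump(c,open('w7.pkl','wb'))
for t in('collar','collar_screw'):print(t,[(np.round(d['location'],1).tolist(),round(d['conf'],2)) for d in nets.find_in('wrist',t)][:4])
q=proj(c,[.467,.297,.012],True);u,v=map(int,q);print(u,v)
im=c['image'][v-45:v+45,u-60:u+60];im=cv2.convertScaleAbs(im,alpha=1.3)
cv2.imwrite('pics/w7.png',cv2.resize(im,(800,600),interpolation=cv2.INTER_CUBIC))
E
```

```text
14.78 p [0.4671 0.2956 0.1698] yaw 160.0 z [-0.001  0.    -1.   ] F [ 0.2 -0.2 -0.6] op 0.6 gf 0.0 q [ 21.  30.  96.   0.  54. -49.]
collar [([366.9, 234.5], 0.82), ([248.7, 221.2], 0.8), ([323.0, 184.9], 0.74)]
collar_screw [([367.3, 231.9], 0.97), ([321.8, 181.6], 0.93), ([246.5, 219.9], 0.84)]
319 184
```

View pics/w7.png

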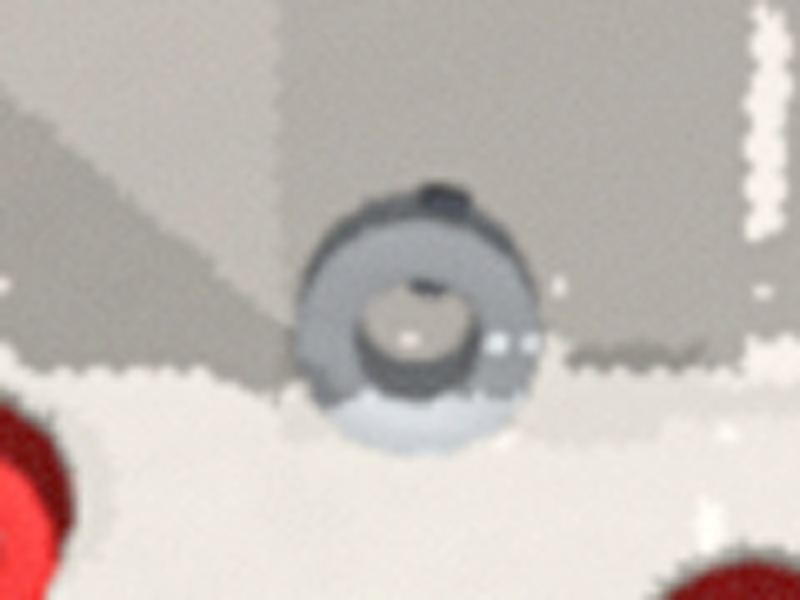

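```bash
python3 - <<'E'
from h import *
import pickle
c=pickle.load(open('w7.pkl','rb'))
f=lambda u,v,z:onz(c,(259+u/6.667,139+v/6.667),z,1)
C=f(420,336,.024);s=f(446,193,.014);i=f(428,287,.014);print(C,s,i,np.linalg.norm(s-C),np.degrees(np.arctan2(*(s-C)[1::-1])),np.degrees(np.arctan2(*(i-C)[1::-1])))
print('diam',np.linalg.norm(f(540,336,.024)-f(300,336,.024)))
E
```

```text
[0.46965071 0.29814756 0.024     ] [0.4524567  0.30868026 0.014     ] [0.46542462 0.3010999  0.014     ] 0.02250715225863664 148.50920835411696 145.06183531429906
diam 0.035987171038886136
```

Request:
move_arm --pt "-0.005 0.011 0.13 0 0 0.067 0.6" --pt "-0.005 0.011 0.26 0 0 0.067 0.6" --pt "-0.005 0.011 0.38 0 0 0.067 0.6" --pt "-0.005 0.011 0.46 0 0 0.067 0.6" --pt "-0.005 0.011 0.518 0 0 0.067 0.6" --pt "-0.005 0.011 0.518 0 0 0.067 0.6" --pt "-0.005 0.011 0.518 0 0 0.067 0.3" --pt "-0.005 0.011 0.518 0 0 0.067 0.3" --pt "-0.005 0.011 0.518 0 0 0.067 0.2" --pt "-0.005 0.011 0.518 0 0 0.067 0.2"

```text
time_s: 15.77
position: [0.4714, 0.2975, 0.0159]
tcp_rot: [[-0.846, 0.533, 0.002], [0.533, 0.846, 0.002], [-0.001, 0.003, -1.0]]
force: [0.1, -0.5, 0.9]
opening: 0.414
grasp_force: 30.0
```

Request:
move_arm --pt "0 0 0 0 0 0 0" --pt "0 0 0 0 0 0 0" --pt "0 0 0 0 0 0 0"

```text
time_s: 16.02
position: [0.4713, 0.2976, 0.0159]
tcp_rot: [[-0.847, 0.532, 0.002], [0.532, 0.847, 0.001], [-0.001, 0.002, -1.0]]
force: [1.0, -4.1, 6.0]
opening: 0.417
grasp_force: 30.0
```

```bash
python3 - <<'E'
from h import *
st()
E
```

```text
16.02 p [0.4713 0.2976 0.0159] yaw 147.8 z [ 0.002  0.001 -1.   ] F [ 1.  -4.1  6. ] op 0.417 gf 30.0 q [ 21.  44. 100.   0.  35. -37.]
```

```bash
python3 - <<'E'
from h import *
print(row([.50,.146,.2],Rd(152)))
E
```

```text
[-0.3507, -0.3755, -0.614, 0.0007, 0.0004, -0.0231]
```

Request:
move_arm --pt "0 0 -0.1 0 0 0 0" --pt "0 0 -0.23 0 0 0 0" --pt "-0.03 -0.035 -0.36 0 0 0 0" --pt "-0.35 -0.375 -0.614 0 0 -0.023 0" --pt "-0.35 -0.375 -0.614 0 0 -0.023 0" --pt "-0.35 -0.375 -0.614 0 0 -0.023 0" --pt "-0.35 -0.375 -0.614 0 0 -0.023 0" --pt "-0.35 -0.375 -0.614 0 0 -0.023 0"

```text
time_s: 16.68
position: [0.5028, 0.1423, 0.2022]
tcp_rot: [[-0.88, 0.474, 0.008], [0.474, 0.88, -0.0], [-0.008, 0.004, -1.0]]
force: [0.9, 0.4, -0.7]
opening: 0.414
grasp_force: 30.0
```

```bash
python3 - <<'E'
from h import *
st();print(row([.5415,-.0789,.18],Rd(156)))
E
```

```text
16.68 p [0.5028 0.1423 0.2022] yaw 151.7 z [ 0.008 -0.    -1.   ] F [ 0.9  0.4 -0.7] op 0.414 gf 30.0 q [  4.  25.  99.  -0.  56. -58.]
[-0.4627, -0.5882, 0.0753, 0.0012, 0.0024, -0.0239]
```

Request:
move_arm --pt "-0.463 -0.588 0.075 0 0 -0.024 0" --pt "-0.463 -0.588 0.075 0 0 -0.024 0" --pt "-0.463 -0.588 0.075 0 0 -0.024 0" --pt "-0.463 -0.588 0.075 0 0 -0.024 0" --pt "-0.463 -0.588 0.075 0 0 -0.024 0" --pt "-0.463 -0.588 0.075 0 0 -0.024 0" --pt "-0.463 -0.588 0.075 0 0 -0.024 0" --pt "-0.463 -0.588 0.075 0 0 -0.024 0" --pt "-0.463 -0.588 0.075 0 0 -0.024 0"

```text
time_s: 17.43
position: [0.5381, -0.073, 0.1756]
tcp_rot: [[-0.916, 0.402, -0.001], [0.402, 0.916, 0.003], [0.002, 0.002, -1.0]]
force: [0.6, 0.6, -1.9]
opening: 0.417
grasp_force: 30.0
```

```bash
python3 - <<'E'
from h import *
st();print(row([.5415,-.0789,.138],Rd(156)),row([.5415,-.0789,.128],Rd(156)));c=cap('wrist')
import pickle;pickle.dump(c,open('w8.pkl','wb'))
q=proj(c,[.5401,-.0783,.18],True);print(q,proj(c,[.5401,-.0783,.12],True))
u,v=map(int,q);im=cv2.convertScaleAbs(c['image'][v-50:v+30,u-50:u+50],alpha=1.3)
cv2.imwrite('pics/w8.png',cv2.resize(im,(750,600),interpolation=cv2.INTER_CUBIC))
E
```

```text
17.43 p [ 0.5381 -0.073   0.1756] yaw 156.3 z [-0.001  0.003 -1.   ] F [ 0.6  0.6 -1.9] op 0.417 gf 30.0 q [-20.  28.  97.   0.  54. -86.]
[-0.0186, -0.0137, 0.1254, 0.0007, -0.0008, 0.0016] [-0.0187, -0.0138, 0.1587, 0.0007, -0.0008, 0.0016]
[311.522953   269.00063919] [313.02911049 226.84659135]
```

View pics/w8.png

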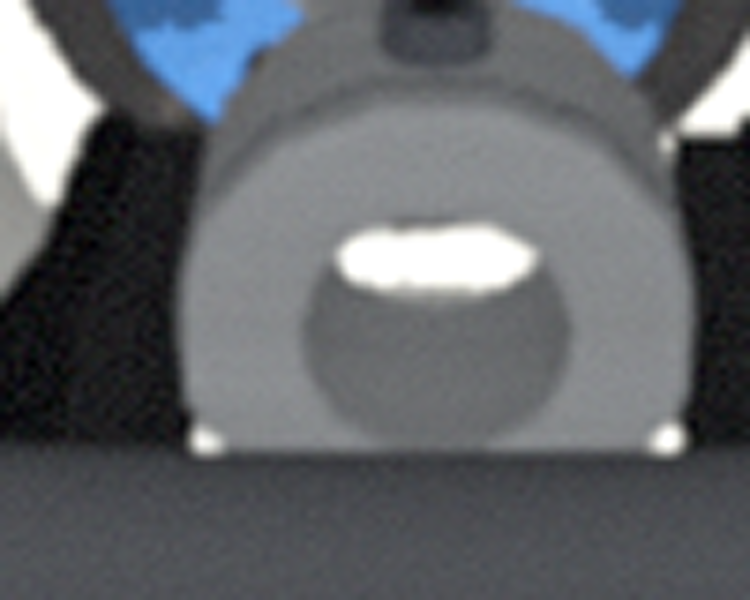

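```bash
python3 - <<'E'
from h import *
import pickle
c=pickle.load(open('w8.pkl','rb'))
tcp=np.array([.5381,-.073,.1756]);R=Rd(156.3)
for v in(328,333,338):
    C=onz(c,(261+437/7.5,219+v/7.5),.1837,1);print(C,R.T@(C-tcp))
C=onz(c,(261+437/7.5,219+100/7.5),.1837,1);print('front rim r19',R.T@(C-tcp))
C=onz(c,(261+437/7.5,219+45/7.5),.1737,1);print('screw r22',R.T@(C-tcp))
st()
E
```

```text
[ 0.53625172 -0.07199094  0.1837    ] [ 0.00209799  0.00018104 -0.0081    ]
[ 0.53662543 -0.0721552   0.1837    ] [ 0.00168977  0.00018086 -0.0081    ]
[ 0.53700006 -0.07231985  0.1837    ] [ 0.00128056  0.00018067 -0.0081    ]
front rim r19 [ 0.01976854  0.00019005 -0.0081    ]
screw r22 [0.01966122 0.00023693 0.0019    ]
17.48 p [ 0.5382 -0.0727  0.1758] yaw 156.3 z [-0.001  0.003 -1.   ] F [ 0.2 -0.6 -1.4] op 0.413 gf 30.0 q [-20.  28.  97.   0.  54. -86.]
```

Request:
move_arm --pt "-0.018 -0.0143 0 0 0 0.0015 0" --pt "-0.018 -0.0143 0.06 0 0 0.0015 0" --pt "-0.018 -0.0143 0.11 0 0 0.0015 0" --pt "-0.018 -0.0143 0.115 0 0 0.0015 0" --pt "-0.018 -0.0143 0.115 0 0 0.0015 0"

```text
time_s: 17.9
position: [0.5417, -0.0795, 0.1411]
tcp_rot: [[-0.914, 0.405, -0.002], [0.405, 0.914, 0.002], [0.002, 0.001, -1.0]]
force: [0.7, -0.4, -1.3]
opening: 0.42
grasp_force: 30.0
```

```bash
python3 - <<'E'
from h import *
st();R=np.array(bot.read_state()['tcp_rot']);print('collar',bot.read_state()['position']+R[:,0]*.0014,row([.5414,-.0788,.125],Rd(156)))
E
```

```text
17.9 p [ 0.5417 -0.0795  0.1411] yaw 156.1 z [-0.002  0.002 -1.   ] F [ 0.7 -0.4 -1.3] op 0.42 gf 30.0 q [-20.  32.  98.   0.  50. -86.]
collar [ 0.54040688 -0.07897499  0.14105965] [0.0018, 0.0018, 0.0535, 0.0004, -0.0007, 0.0004]
```

Request:
move_arm --pt "0.002 0.002 0.012 0 0 0 0" --pt "0.002 0.002 0.022 0 0 0 0" --pt "0.002 0.002 0.032 0 0 0 0" --pt "0.002 0.002 0.042 0 0 0 0" --pt "0.002 0.002 0.053 0 0 0 0" --pt "0.002 0.002 0.053 0 0 0 0"

```text
time_s: 18.4
position: [0.5416, -0.0797, 0.1252]
tcp_rot: [[-0.914, 0.407, -0.0], [0.407, 0.914, 0.002], [0.001, 0.001, -1.0]]
force: [-0.5, 0.3, -1.2]
opening: 0.417
grasp_force: 30.0
```

Request:
move_arm --pt "0 0 0.012 0 0 0 0" --pt "0 0 0.024 0 0 0 0" --pt "0 0 0.036 0 0 0 0" --pt "0 0 0.048 0 0 0 0" --pt "0 0 0.06 0 0 0 0" --pt "0 0 0.06 0 0 0 0"

```text
time_s: 18.9
position: [0.5415, -0.0796, 0.1068]
tcp_rot: [[-0.914, 0.407, -0.001], [0.407, 0.914, 0.002], [0.002, 0.001, -1.0]]
force: [-0.8, -0.4, -1.4]
opening: 0.414
grasp_force: 30.0
```

Request:
move_arm --pt "0 0 0.012 0 0 0 0" --pt "0 0 0.024 0 0 0 0" --pt "0 0 0.03 0 0 0 0" --pt "0 0 0.036 0 0 0 0" --pt "0 0 0.042 0 0 0 0" --pt "0 0 0.048 0 0 0 0" --pt "0 0 0.048 0 0 0 0" --pt "0 0 0.048 0 0 0 0"

```text
time_s: 19.57
position: [0.5416, -0.0796, 0.0944]
tcp_rot: [[-0.914, 0.407, -0.0], [0.407, 0.914, 0.001], [0.001, 0.001, -1.0]]
force: [-4.6, 1.4, 8.6]
opening: 0.416
grasp_force: 30.0
```

```bash
python3 - <<'E'
from h import *
st()
for n in('top','side'):
    c=cap(n);k=np.array([.683,-.1424,.2015]);print(n,proj(c,k),[(np.round(d['location'],1).tolist(),round(d['conf'],2)) for d in nets.find_in(n,'lid_grip')][:3],'screw',proj(c,[.5199,-.0693,.092]),[(np.round(d['location'],1).tolist(),round(d['conf'],2)) for d in nets.find_in(n,'collar_screw')][:4])
st()
E
```

```text
19.57 p [ 0.5416 -0.0796  0.0944] yaw 156.0 z [-0.     0.001 -1.   ] F [-4.6  1.4  8.6] op 0.416 gf 30.0 q [-20.  36. 100.   0.  44. -86.]
top [368.18877594 154.29577192] [([364.9, 165.9], 0.73), ([388.8, 237.3], 0.27)] screw [341.46512987 214.18857075] []
side [289.56044268 143.6211381 ] [([286.8, 146.9], 0.6)] screw [325.87849692 197.96378947] [([292.6, 283.1], 0.61), ([323.8, 193.3], 0.59), ([246.2, 304.2], 0.53)]
19.87 p [ 0.5416 -0.0796  0.0944] yaw 156.0 z [ 0.     0.001 -1.   ] F [-3.5  2.1  8.6] op 0.412 gf 30.0 q [-20.  36. 100.   0.  44. -86.]
```

```bash
python3 -c "
from h import *
print(workorder.hand_in());st()"
```

```text
the job is handed in; nothing more can be done
None
the job is handed in; nothing more can be done
```

I handed the job in at about 20 s with the lid back at its stop, the spindle flat and the collar's set screw both facing the front, and the collar pressed fully onto its washer with about 10 N and still held at 30 N; the hand-in gave no pass or fail result.

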